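# Put the specimen polisher in third gear

### The arm

A 6-joint arm with a two-finger parallel gripper is mounted at the origin on the work surface. World frame = base frame: x ahead of the robot, y to its left, z up, the work surface at z = 0. Lengths are in m, angles in rad, forces in N, time in s.
With the tool pointing down it reaches from about 0.375 to 0.9 m from the base axis. Payload 3.1 kg.
Tool frame: the origin (TCP) lies between the finger pads; the fingertips stand 22 mm ahead of it and the grasp point (between the pads) lies 3 mm ahead of it; z points along the fingers, y is the line along which they close (so a half turn about z gives the same grasp; the last joint's range is limited). The gripper opens to 87 mm and grips with 3 to 60 N. Pads are 19 mm wide; open, the fingers measure 117 mm over their backs; the gripper's body (75 mm by 190 mm) begins 51 mm behind the grasp point.
Start: joints at [1.109, 0.527, 1.433, -0, 1.181, -0.178], TCP at [0.174, 0.6, 0.245] pointing down, gripper open.
Joint ranges: [-3.08, 3.08], [-0.75, 2.2], [0.22, 2.44], [-1.43, 4.57], [0, 2.65], [-2.85, 2.85]. Speed limits (rad/s): [2.79, 2.79, 3.14, 3.14, 3.14, 3.14].

### API

Orientations are given as a unit quaternion [x, y, z, w].
In Python, from rig import robot gives the robot as it stands.
- The arm moves only by the tool move_arm, never from a script. Its argument "series" is text: rows parted by semicolons, each of 6 numbers parted by spaces: the shift along the tool's x, y, z in mm, then the turn, a rotation vector about the tool's x, y, z in degrees. In form: dx dy dz ax ay az; .... A call has 1 to 8 rows; each row is the pose to reach, as a shift and turn from the pose commanded when the call began, along the tool's axes at that moment; what a row does not reach only later rows make up. A row lasts 1/12 s, in which the tool goes at most 41.7 mm and 7.16 degrees, less where a joint would pass 70% of its speed; a pose out of reach is approached as far as the arm can. A call with a gripper value outside its range is refused whole. "jaw" is the opening, from 0 (shut) to 1 (fully open), set as the call begins (left out, the last holds). The fingers move at their own pace and stop on an object; "newtons" is the grip in N (left out, the last holds). Time passes only in rows, so rows that repeat a pose let the fingers close. It gives the time, the measured TCP pose, the force, the opening and the grip force at its end, in the units of the state.
- robot.get_obs(): the state, without advancing time (a new reading comes with each control period).
- robot.camera(name): name is "side" or "top" or "wrist"; returns a dict with "img" (384x512x3 uint8, red, green, blue), "mtx" (3x3 intrinsics, pixels), "distortion" ([k1, k2, p1, p2, k3] as OpenCV has them; the pictures are not rectified), "world_to_cam" (4x4, takes a point from world to camera coordinates). Camera axes: x right, y down, z forward; pixel columns grow to the right and rows downward; lengths in m; the calibration is good to about 2 mm. A picture is of the moment at which its call begins. There is no depth.
- robot.hand_in(): hands the job in; it is judged then, once.
Trained networks look in a picture, given as the dict that the camera call returned (one of the last four; its "shot" number tells which), for a name from the list of things; names that differ only in an ending like _2 or _b are one class to them, and where a whole thing is asked for, a point or a joint stands for the part that bears it (a point fixed in the world has none). Each returns a list of dicts, best first, with "p" (0 to 1); they miss things now and then, are a little off and sometimes report something else, mostly with a low value. They report only what shows in the picture. A call takes as long as a camera call.
- robot.search_frame(picture, thing): "xyz" ([x, y, z] in m, in world coordinates, good to about 4 mm: the middle of the surface that is visible of it).
- robot.tip_of(picture, thing): "xyz" ([x, y, z] in m, in world coordinates, good to about 4 mm: a listed point, or the origin of a listed thing).
The state is a dict: "time": time; "q": joint angles; "joint_velocities": joint speeds; "joint_torque": joint torques, N m; "position": TCP position; "tool_rot": TCP orientation; "ft_force": force on the tool from outside, world axes, zero at the start; "moment": the same for the moment, N m; "grip_width": finger opening in m; "grip_force": force on a finger pad.
Only numpy, scipy, OpenCV 4.12 (cv2) and the standard library are available. Lean on these libraries where they do the work, as an engineer would, in place of code of your own. Each camera call takes 0.05 s, during which the arm holds its last target. There are 200 camera calls.

### The job

The lapping and polishing machine is standing in neutral. Push its gear lever across the neutral channel to the right-hand end of the H-shaped gate (right as you stand facing the machine from the robot's side), then push it forward, away from you, until it is fully home in the third slot. Only push the ball knob from outside with your fingertips, without gripping it between the fingers and without forcing it; do not put it into any other slot on the way, and leave the bottle, the specimen holder and the two mounts on the deck where they stand.

Things in the scene. Friction and masses are not known exactly. Their poses are not given: they have to be found in the camera images.
- knob (a point): Centre of the 40 mm black ball knob on the gear lever, a 12 mm steel rod that leans about a pivot 205 mm below the knob's centre (98 mm below the gate's top face). Upright, the knob's centre is 107 mm above that face; in third about 9 mm lower. An 18 mm collar sits just under the ball. Pushing the knob takes about 2 to 5 N; more than 60 N counts as forcing.
- gate (a point): Centre of the H gate at its plate's top face, 170 mm above the bench. Axes: x forward (away from the robot), y left, z up. The neutral channel runs along y; the slots run along x in two columns 36 mm apart: first left forward, second left back, third right forward, fourth right back. Channel and slots are 16 mm wide; a 20 mm tongue between the columns bars the slots except at the channel's ends.
- third_home (a point): Point fixed to the machine where the knob's centre lies when the lever is fully home in third: 45 mm forward, 39 mm right and 98 mm up from gate (same axes as the gate). Sideways play about 4 mm.
- gear_cross (a joint): Sideways lean of the lever, rad: 0 = mid channel, positive leans right (-y of the gate), stops at -0.208 (left) and 0.208 (right), i.e. about 42 mm of knob travel each way. Stays where it is left. The lever can enter the right-hand slots only above about 0.17.
- gear_fore (a joint): Fore-and-aft lean of the lever, rad: 0 = neutral, positive leans forward (+x of the gate), stops at 0.23 and -0.23, i.e. about 46 mm of knob travel. A sprung detent holds it in neutral and, past about half way (0.115), snaps it home into the slot and holds it there.
- machine: Fixed cream polishing machine, 560 mm deep (its x), 400 mm wide (its y), deck 150 mm above the bench; origin at the centre of its underside, axes as the gate's. The gate plate (steel, 110 x 104 mm, top 20 mm above the deck) is centred at x = -0.19, y = 0, on the deck nearest the robot. The black bowl's rim, 50 mm above the deck, begins 145 mm forward of the gate's centre.
- dropper: White dropper bottle, 40 mm in diameter, 85 mm tall, standing loose on the deck left of the gate; origin at the centre of its foot. Leave alone.
- holder: Turned aluminium specimen holder (a 64 mm disc with a stem, 58 mm tall) standing loose on the deck, left front; origin at the centre of its foot. Leave alone.
- mount_a: Dark round resin mount, 30 mm in diameter, 20 mm tall, lying loose on the deck right of the gate, near the front; origin at its underside. Leave alone.
- mount_b: A second such mount, farther back on the right. Leave alone.

How it is judged:
On the way, in this order (a step that is already met when the one before it is completed fails the run):
1. the lever is across at the right-hand end of the neutral channel (value of joint gear_cross above 0.15 rad and value of joint gear_fore between -0.07 and 0.07 rad), for 0.05 s.
2. the lever is forward, home in the third slot (value of joint gear_fore above 0.2 rad and value of joint gear_cross above 0.13 rad), for 0.1 s.
At the end, for the whole second after the job is handed in: The gear lever is at rest, fully home in the third slot (gear_fore above 0.20 rad of 0.23, gear_cross above 0.13 rad), and the bottle, holder and mounts are within 20 mm of where they stood, the bottle upright (all of step 2 and velocity of joint gear_fore between -0.05 and 0.05 rad/s and distance of each of dropper, holder, mount_a, mount_b from where it was at the start of the episode below 0.02 m and angle between dropper's own z axis and vertical below 0.3 rad); the robot touches nothing.
It fails at once if the lever is put into the first slot (value of joint gear_fore above 0.12 rad and value of joint gear_cross below 0 rad).
It fails at once if the lever is put into the second or the fourth slot (value of joint gear_fore below -0.12 rad).
It fails at once if the knob is gripped between the fingers (pressed on its left and right, or front and back, at once) ((contact force between the fingers and knob_left_side above 1 N and contact force between the fingers and knob_right_side above 1 N) or (contact force between the fingers and knob_front_side above 1 N and contact force between the fingers and knob_back_side above 1 N)).
It fails at once if the lever is forced (more than 60 N) (contact force between any of the arm, the fingers and gear_cross above 60 N).
It fails at once if a bystander on the deck is lifted, carried, pushed away or knocked over (distance of any of dropper, holder, mount_a, mount_b from where it was at the start of the episode above 0.02 m or angle between dropper's own z axis and vertical above 0.3 rad).
It also fails if it takes over 42 s, if anything falls off the work surface, if the arm or the gripper's body presses on something with over 40 N, if the wrist force passes 120 N, or if a joint passes its speed limit or range.

## Working session

There is one attempt and no reset: what is moved stays moved. The work goes in short steps, Python scripts to look and compute and a tool call to move; the robot and the scene stay as the last step left them, time stands still between calls to the robot, and variables do not carry over. Pictures are saved under pics/ and viewed, at most 10 in all, crops included, and the job is handed in when it is done.

Besides the shell and the picture viewer there is one more tool, called after "Call:" by a JSON object that holds its "op" and its "data", one argument or row to a line. move_arm: Moves the arm, as the interface text tells. Its arguments: {"type":"object","properties":{"series":{"type":"string"},"jaw":{"type":"number"},"newtons":{"type":"number"}},"required":["series"]}

```bash
mkdir -p pics; cat > h.py <<'E'
from rig import robot
import numpy as np, cv2
from scipy.spatial.transform import Rotation as R
def px(c,p):
    T=np.array(c["world_to_cam"]); r,_=cv2.Rodrigues(T[:3,:3])
    return cv2.projectPoints(np.array([p],float),r,T[:3,3],np.array(c["mtx"]),np.array(c["distortion"],float))[0].ravel().round(1)
E
python3 - <<'E'
from h import *
o=robot.get_obs(); print(o["time"],o["position"],o["tool_rot"],o["grip_width"]); print(R.from_quat(o["tool_rot"]).as_matrix().round(3))
ims=[]
for n in("side","top"):
    c=robot.camera(n); ims.append(c["img"])
    for t in("knob","gate","third_home","machine","dropper","holder","mount_a"):
        for d in robot.tip_of(c,t)[:2]: print(n,t,np.round(d["xyz"],4),round(d["p"],2),px(c,d["xyz"]))
    cv2.imwrite(f"pics/{n}0.png",c["img"][:,:,::-1])
E
```

```text
0.0 [0.17408108 0.59958376 0.24359395] [ 1.40912798e-01  9.90021443e-01 -1.00667013e-03 -3.33842015e-04] 0.08705293010103297
[[-0.96   0.279 -0.001]
 [ 0.279  0.96  -0.002]
 [ 0.    -0.002 -1.   ]]
side knob [ 0.4884 -0.0466  0.2717] 0.95 [178.  166.8]
side knob [0.4986 0.0601 0.1501] 0.49 [219.8 166.6]
side gate [ 0.5014 -0.0807  0.1721] 0.94 [183.5 217.4]
side third_home [ 0.561  -0.1037  0.2702] 0.79 [200.2 210.2]
side dropper [0.4963 0.0611 0.1478] 0.86 [219.1 166.5]
side holder [0.4103 0.0179 0.1536] 0.56 [169.9 166.3]
side mount_a [ 0.5861 -0.2316  0.151 ] 0.87 [184.3 316.5]
side mount_a [ 0.5605 -0.1043  0.2699] 0.62 [199.7 210.5]
top knob [ 0.4904 -0.0466  0.2713] 0.67 [296.  258.8]
top gate [ 0.5054 -0.0832  0.1693] 0.7 [307.7 251.1]
top third_home [ 0.5627 -0.1018  0.2694] 0.57 [322.4 221.6]
top dropper [0.5    0.0687 0.1484] 0.6 [240.7 254.6]
top holder [ 0.5871 -0.2345  0.1509] 0.38 [370.4 214.7]
top mount_a [ 0.5864 -0.2332  0.1456] 0.6 [369.1 215.2]
top mount_a [ 0.4839 -0.2319  0.1525] 0.56 [372.5 259.7]
```

View pics/side0.png

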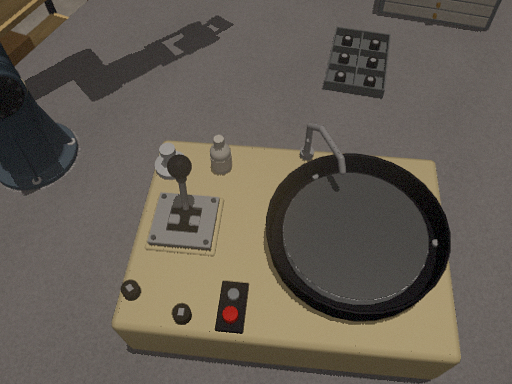

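View pics/top0.png

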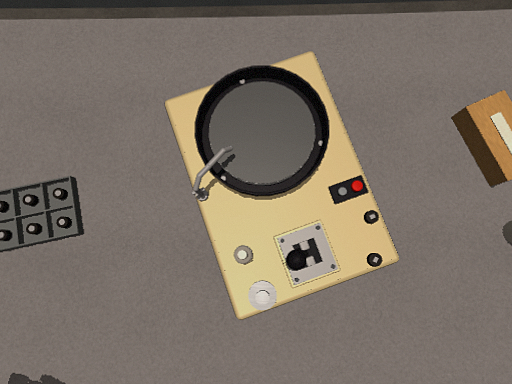

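Call:
{"op": "move_arm", "data": {
  "series": "0 0 -40 0 0 0; 0 0 -80 0 0 6; -10 -11 -100 0 0 12; -35 -38 -100 0 0 18; -60 -65 -100 0 0 24; -85 -92 -100 0 0 30; -110 -119 -100 0 0 36; -135 -146 -100 0 0 42",
  "jaw": 0,
  "newtons": 10
}}

```text
time: 1.47
position: [0.2635, 0.4207, 0.3447]
tool_rot: [0.488, 0.873, 0.0, 0.0]
ft_force: [0.4, -0.3, 0.6]
grip_width: 0.0417
grip_force: 0.0
```

```bash
cat >> h.py <<'E'
G=np.array([.503,-.082,.170]); yaw=np.radians(21)
M=R.from_euler('z',yaw).as_matrix()
def st(goal=None):
    o=robot.get_obs(); p=np.array(o["position"]); T=R.from_quat(o["tool_rot"]).as_matrix()
    print("t",o["time"],"gate-frame tcp mm",(1e3*M.T@(p-G)).round(1),"y-ax deg",np.degrees(np.arctan2(T[1,1],T[0,1])).round(2),"F",(M.T@np.array(o["ft_force"])).round(2),"w",round(o["grip_width"],4))
    if goal is not None:
        print("shift",(1e3*T.T@(G+M@(np.array(goal)/1e3)-p)).round(1)); W=np.stack([M[:,1],M[:,0],-M[:,2]],1); print("turn",np.degrees(R.from_matrix(T.T@W).as_rotvec()).round(2))
E
python3 -c "
from h import *
st([0,85,180])"
```

```text
t 1.4667 gate-frame tcp mm [-43.4 555.2 174.7] y-ax deg 31.54 F [ 0.29 -0.38  0.61] w 0.0417
shift [-470.2  -43.4   -5.3]
turn [ 0.03 -0.   10.54]
```

Call:
{"op": "move_arm", "data": {
  "series": "-35 -3 0 0 0 5; -75 -7 0 0 0 10.5; -115 -10 0 0 0 10.5; -155 -14 0 0 0 10.5; -195 -18 0 0 0 10.5; -235 -21 0 0 0 10.5; -275 -25 0 0 0 10.5; -310 -28 0 0 0 10.5"
}}

```text
time: 2.13
position: [0.4035, 0.1418, 0.3449]
tool_rot: [0.565, 0.825, 0.0, 0.001]
ft_force: [0.4, 1.3, 0.2]
grip_width: 0.0008
grip_force: 0.0
```

```bash
python3 -c "
from h import *
st([0,85,180])"
```

```text
t 2.1333 gate-frame tcp mm [-12.7 244.6 174.9] y-ax deg 21.26 F [0.86 1.06 0.22] w 0.0008
shift [-159.7   12.    -5. ]
turn [0.06 0.04 0.26]
```

Call:
{"op": "move_arm", "data": {
  "series": "-35 3 0 0 0 0; -75 7 0 0 0 0; -110 10 0 0 0 0; -135 12 0 0 0 0; -140 12 0 0 0 0; -140 12 0 0 0 0"
}}

```text
time: 2.63
position: [0.4654, 0.0166, 0.3445]
tool_rot: [0.566, 0.825, 0.0, -0.0]
ft_force: [0.1, 1.5, -0.6]
grip_width: 0.0003
grip_force: 0.0
```

```bash
python3 - <<'E'
from h import *
P={}
for n in("side","top","wrist"):
    c=robot.camera(n); cv2.imwrite(f"pics/{n}1.png",c["img"][:,:,::-1])
    for t in("knob","gate","third_home","dropper"):
        for d in robot.tip_of(c,t)[:1]: print(n,t,np.round(d["xyz"],4),round(d["p"],2)); P.setdefault(t,[]).append(d["xyz"])
for t,v in P.items(): print(t,(1e3*M.T@(np.median(v,0)-G)).round(1))
st([0,80,120])
E
```

```text
side knob [ 0.4883 -0.0462  0.2684] 0.93
side gate [ 0.5035 -0.083   0.1696] 0.96
side dropper [0.4965 0.0625 0.1441] 0.89
top knob [ 0.4888 -0.0461  0.2708] 0.57
top gate [ 0.5066 -0.082   0.1714] 0.59
top third_home [ 0.5559 -0.1048  0.2689] 0.92
top dropper [0.5004 0.067  0.1469] 0.62
wrist dropper [0.5017 0.0565 0.1495] 0.92
knob [-0.6 38.6 99.6]
gate [ 1.7 -1.2  0.5]
dropper [ 49.4 135.8 -23.1]
third_home [ 41.2 -40.2  98.9]
t 3.3833 gate-frame tcp mm [  0.2 107.1 174.6] y-ax deg 21.3 F [0.12 0.76 0.88] w 0.0006
shift [-27.1  -0.4  54.6]
turn [0.  0.  0.3]
```

Call:
{"op": "move_arm", "data": {
  "series": "-27 0 0 0 0 0; -27 0 20 0 0 0; -27 0 40 0 0 0; -27 0 60 0 0 0; -27 0 60 0 0 0; -27 0 60 0 0 0"
}}

```text
time: 3.88
position: [0.4741, -0.0071, 0.284]
tool_rot: [0.564, 0.826, -0.0, -0.001]
ft_force: [0.6, -0.2, 0.6]
grip_width: 0.0008
grip_force: 0.0
```

```bash
python3 - <<'E'
from h import *
st([0,60,114])
a=robot.camera("side")["img"][110:270,100:260]
b=robot.camera("top")["img"][190:310,220:380]
b=cv2.copyMakeBorder(b,0,40,0,0,0)
cv2.imwrite("pics/c2.png",cv2.resize(np.hstack([a,b]),None,fx=2.5,fy=2.5)[:,:,::-1])
E
```

```text
t 3.8833 gate-frame tcp mm [-1.00e-01  8.02e+01  1.14e+02] y-ax deg 21.28 F [ 0.46 -0.43  0.58] w 0.0008
shift [-20.2   0.   -0.1]
turn [-0.12 -0.09  0.28]
```

View pics/c2.png

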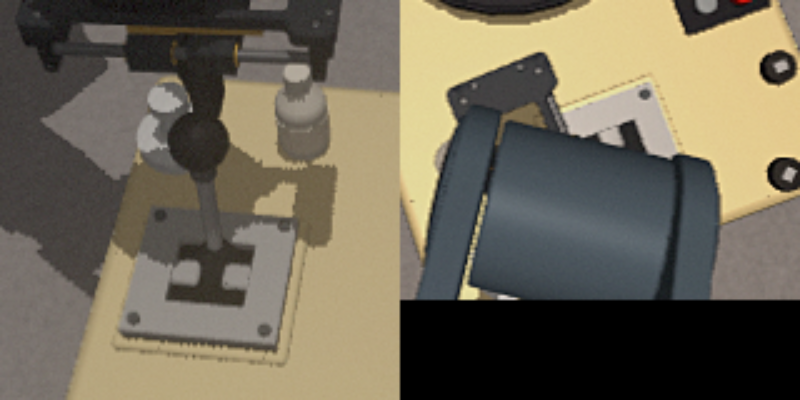

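Call:
{"op": "move_arm", "data": {
  "series": "-10 0 0 0 0 0; -18 0 0 0 0 0; -26 0 0 0 0 0; -34 0 0 0 0 0; -42 0 0 0 0 0; -50 0 0 0 0 0; -58 0 0 0 0 0; -64 0 0 0 0 0"
}}

```text
time: 4.65
position: [0.4982, -0.0681, 0.2844]
tool_rot: [0.564, 0.825, -0.0, 0.0]
ft_force: [-1.5, 1.1, 1.1]
grip_width: 0.0005
grip_force: 0.8
```

Call:
{"op": "move_arm", "data": {
  "series": "-6 0 0 0 0 0; -12 0 0 0 0 0; -17 0 0 0 0 0; -20 0 0 0 0 0; -20 0 0 0 0 0; -20 0 0 0 0 0"
}}

```text
time: 5.15
position: [0.5057, -0.0858, 0.2846]
tool_rot: [0.564, 0.826, 0.0, 0.001]
ft_force: [0.4, -0.0, 0.8]
grip_width: 0.0002
grip_force: 0.0
```

```bash
cat > look.py <<'E'
from h import *
for n in("side","top","wrist"):
    c=robot.camera(n)
    for d in robot.tip_of(c,"knob")[:1]: print(n,(1e3*M.T@(np.array(d["xyz"])-G)).round(1),round(d["p"],2))
st([0,-9,114])
E
python3 look.py
```

```text
side [ -3.7 -37.3  98. ] 0.67
wrist [ 186.9   -2.5 -172.7] 0.46
t 5.45 gate-frame tcp mm [  1.   -3.9 114.7] y-ax deg 21.32 F [-0.46  0.72 -0.84] w 0.0006
shift [-5.1 -1.   0.7]
turn [0.03 0.02 0.32]
```

Call:
{"op": "move_arm", "data": {
  "series": "-1 0 0 0 0 0; -2 0 0 0 0 0; -3 0 0 0 0 0; -3 0 0 0 0 0"
}}

```text
time: 5.78
position: [0.5062, -0.0882, 0.2845]
tool_rot: [0.564, 0.826, 0.0, -0.0]
ft_force: [-0.5, 0.4, 0.7]
grip_width: 0.0006
grip_force: 0.4
```

```bash
cat >> look.py <<'E'
c=robot.camera("side"); a=c["img"][110:270,100:260]
cv2.imwrite("pics/s%d.png"%c["shot"],cv2.resize(a,None,fx=3,fy=3)[:,:,::-1]); print(c["shot"])
E
python3 look.py
```

```text
side [ -5.4 -37.9 100.1] 0.86
t 6.0833 gate-frame tcp mm [  0.8  -6.9 114.5] y-ax deg 21.3 F [-0.29  0.75 -0.23] w 0.0002
shift [-2.  -0.8  0.5]
turn [-0.  -0.   0.3]
14
```

```bash
ls pics
```

```text
c2.png
s14.png
side0.png
side1.png
top0.png
top1.png
wrist1.png
```

View pics/s14.png

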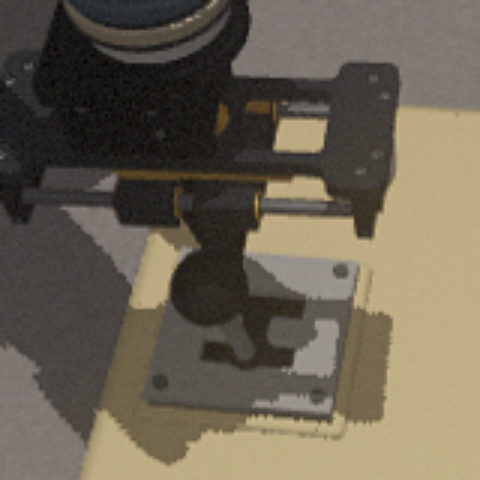

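```bash
python3 - <<'E'
from h import *
c=robot.camera("side")
g=cv2.cvtColor(c["img"],cv2.COLOR_RGB2GRAY)
def pred(f,y): return px(c,G+M@np.array([f,y,-98+np.sqrt(205**2-f*f-y*y)])/1e3)
for f in(-8,-4,0):
    for y in(-34,-38,-42): print(f,y,pred(f/1,y))
print("tip",px(c,G+M@np.array([.8,-6.9,92])/1e3))
E
```

```text
-8 -34 [165.5 203.1]
-8 -38 [165.2 205.6]
-8 -42 [164.8 208.1]
-4 -34 [168.1 203.2]
-4 -38 [167.7 205.7]
-4 -42 [167.3 208.2]
0 -34 [170.6 203.4]
0 -38 [170.3 205.8]
0 -42 [169.9 208.3]
tip [175.4 193.2]
```

Call:
{"op": "move_arm", "data": {
  "series": "10 0 0 0 0 0; 25 0 0 0 0 0; 25 0 -30 0 0 0; 25 0 -60 0 0 0; 20 -35 -60 0 0 0; 0 -60 -60 0 0 0; -32 -62 -60 0 0 0; -32 -62 -60 0 0 0"
}}

```text
time: 6.85
position: [0.4609, -0.1437, 0.3453]
tool_rot: [0.565, 0.825, -0.001, 0.003]
ft_force: [1.2, 0.1, 0.7]
grip_width: 0.0006
grip_force: 0.0
```

Call:
{"op": "move_arm", "data": {
  "series": "0 0 0 0 0 0; 0 0 20 0 0 0; 0 0 40 0 0 0; 0 0 60 0 0 0; 0 0 60 0 0 0; 0 0 60 0 0 0"
}}

```text
time: 7.35
position: [0.4594, -0.1389, 0.2839]
tool_rot: [0.564, 0.826, 0.0, -0.002]
ft_force: [0.3, 0.2, 0.8]
grip_width: 0.0007
grip_force: 0.0
```

```bash
sed -i 's/st(\[0,-9,114\])/st([10,-38,112])/' look.py; python3 look.py; mv pics/s1[5-9].png pics/s2.png 2>/dev/null || ls pics
```

```text
side [ -4.2 -40.6 102.6] 0.97
top [ -3.7 -36.  101.6] 0.64
wrist [ -0.7 -38.1 106.3] 0.66
t 7.65 gate-frame tcp mm [-60.6 -39.6 115.6] y-ax deg 21.31 F [-0.47 -0.42 -0.72] w 0.0007
shift [ 1.2 70.6  3.7]
turn [0.08 0.1  0.31]
19
```

View pics/s2.png

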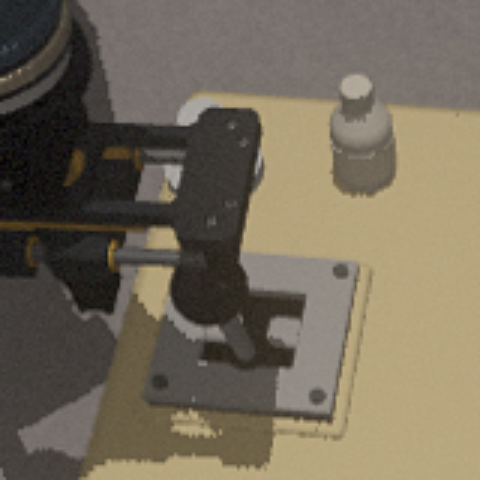

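Call:
{"op": "move_arm", "data": {
  "series": "0 8 2 0 0 0; 1 16 3 0 0 0; 1 24 3 0 0 0; 1 31 3 0 0 0; 1 38 3 0 0 0; 1 44 3 0 0 0; 1 50 3 0 0 0; 1 50 3 0 0 0"
}}

```text
time: 8.37
position: [0.5081, -0.121, 0.2815]
tool_rot: [0.564, 0.826, 0.001, 0.001]
ft_force: [0.0, -0.8, 0.3]
grip_width: 0.0004
grip_force: 0.0
```

Call:
{"op": "move_arm", "data": {
  "series": "0 5 0 0 0 0; 0 9 0 0 0 0; 0 12 0 0 0 0; 0 14 0 0 0 0; 0 14 0 0 0 0"
}}

```text
time: 8.78
position: [0.5198, -0.1162, 0.2815]
tool_rot: [0.564, 0.826, 0.0, 0.0]
ft_force: [0.4, 0.2, -0.4]
grip_width: 0.0002
grip_force: 0.0
```

```bash
python3 look.py; ls -t pics|head -1
```

```text
side [ 41.7 -42.1  98.7] 0.58
top [ 43.7 -40.9  95.8] 0.71
t 9.0833 gate-frame tcp mm [  2.8 -37.9 111.6] y-ax deg 21.29 F [-1.17  0.77  0.03] w 0.0002
shift [-0.1  7.2 -0.4]
turn [-0.   -0.    0.29]
23
s23.png
```

Call:
{"op": "move_arm", "data": {
  "series": "0 2 0 0 0 0; 0 4 0 0 0 0; 0 4 0 0 0 0; 0 4 0 0 0 0"
}}

```text
time: 9.47
position: [0.5233, -0.1149, 0.2815]
tool_rot: [0.564, 0.826, -0.0, 0.0]
ft_force: [-0.1, -0.6, -0.2]
grip_width: 0.0005
grip_force: 0.0
```

Call:
{"op": "move_arm", "data": {
  "series": "0 -15 0 0 0 0; 0 -50 0 0 0 0; 0 -80 0 0 0 0; 0 -80 -40 0 0 0; 0 -80 -80 0 0 0; 0 -80 -80 0 0 0; 0 -80 -80 0 0 0"
}}

```text
time: 10.05
position: [0.4497, -0.1448, 0.3641]
tool_rot: [0.564, 0.825, 0.0, 0.003]
ft_force: [-0.1, -0.0, -0.5]
grip_width: 0.0006
grip_force: 0.0
```

```bash
python3 look.py; mv $(ls -t pics/*|head -1) pics/end.png
```

```text
side [ 40.3 -42.4  96.8] 0.58
top [ 43.3 -37.   95.1] 0.57
wrist [ 41.  -36.8  96.9] 0.77
t 10.35 gate-frame tcp mm [-73.3 -37.8 190.2] y-ax deg 21.31 F [ 0.06 -0.65  0.59] w 0.0007
shift [-0.8 83.5 78.1]
turn [-0.1  -0.13  0.31]
27
```

View pics/end.png

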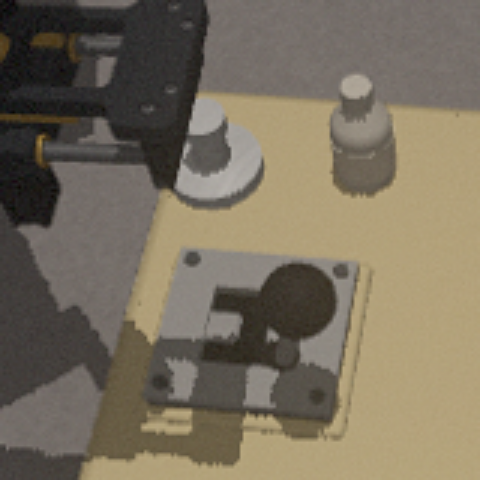

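The picture shows the lever at the forward end of the right slot. The ball is at about (199, 211) px, against (200, 210) expected for third home. The bottle and holder have not moved, and the fingers are clear.

```bash
python3 -c "
from h import *
print(robot.hand_in())"
```

```text
the job is handed in; nothing more can be done
None
```

I pushed the lever across to the right and forward into third using fingertips only, and the last pictures put the knob at third home within measuring error; the bottle and holder stand where they were, the two mounts were not re-checked but the arm stayed well clear of them, and the job is handed in with no verdict returned.

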